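# Run the pigment mill: push the cup in, quarter turn, hold

### The job

Put the loaded grinding cup into the well of the pigment mill's motor base with its two lugs going down through the two slots, push it fully down against the spring, then turn it a quarter turn clockwise (seen from above) as far as it goes. The mill runs only while the cup is kept turned, and the cup springs back if let go, so finish while still gripping the cup and holding it turned; leave the jar, muller, brush pot and paint box where they are.

Things in the scene. Friction and masses are not known exactly. Their poses are not given: they have to be found in the camera images.
- mill: Motor base of a small cordless pigment mill: white, round, about 132 mm across at its widest, 112 mm high, fixed to the bench, with a round well in its top; its moulded plastic is slippery. Origin: on its axis, at the bench; z up. Its +x and -x directions point to the two entry slots of the well; a small grey index mark on the rim stands beside each.
- mill_mouth (a point): Centre of the well's mouth, in the plane of the base's top. Two grey lips, 6 mm thick, leave a round opening 77 mm across over a well 93 mm across. Between the lips are two opposite slots for the cup's lugs, centred on this frame's +x and -x: each 34 degrees wide (about 23 mm) and reaching out to 93 mm across. No chamfers.
- ring_top (a point): Centre of the upper face of the black lug ring in the well: at rest 11 mm below the mouth. Its x axis runs through its two notches, which lie under the slots at rest: stops 4.5 mm high either side of each lug, with 5 degrees of play each way. The cup's flat underside stands on this face. The ring sinks and turns with the cup.
- mill_plunger (a joint): How far the lug ring is pushed down, m: 0 at rest, 0.008 at its stop. The spring needs 6 N to start and 13 N at the stop (less the cup's weight, which alone does not move it). From 0.005 the lugs clear the underside of the lips and the cup can turn; once turned, the lips keep it from rising above that.
- mill_ring (a joint): How far the lug ring is turned clockwise seen from above, rad: 0 at rest, 1.57 at its stop. Its return spring takes about 0.12 N m to start and 0.3 N m at the stop and turns the cup back to 0, where it pops up, when it is let go.
- cup: Closed, loaded grinding cup, about 0.35 kg, standing on its blade collar: grey ribbed collar 70 mm across, 29 mm high; above it a plain steel cylinder 54 mm across up to 112 mm (grip this, any way round). Origin: centre of the underside; z up. Two lugs at its foot, towards +x and -x, 14 mm wide, 10 mm high, 86 mm across both, alike (it fits either way); a grey bar on its top is in line with them.
- jar: Bystander: closed pigment jar, earth-red with a steel screw lid, no lugs, 60 mm across, 80 mm high; origin at the centre of its underside.
- muller: Bystander: glass paint muller standing on its 72 mm foot, 90 mm high; origin at the centre of its underside.
- brush_pot: Bystander: aluminium pot 72 mm across and 105 mm high with brushes standing up to 200 mm; origin at the centre of its underside.
- paint_box: Bystander: flat white watercolour box, 80 mm (x) by 155 mm (y), 14 mm high; origin at the centre of its underside.
There are look-alikes about, which are no part of the job. What is shaped like the cup but blue or turquoise is not meant.

How it is judged:
By the outcome, as a careful person would: the job done as asked, in the order asked, and still so for the second after the job is handed in, while the arm keeps its last pose, push and grip.
It also fails if it takes over 42 s, if anything falls off the work surface, if the arm or the gripper's body presses on something with over 40 N, if the wrist force passes 120 N, or if a joint passes its speed limit or range.

### The arm

A 6-joint arm with a two-finger parallel gripper is mounted at the origin on the work surface. World frame = base frame: x ahead of the robot, y to its left, z up, the work surface at z = 0. Lengths are in m, angles in degrees, forces in N, time in s.
With the tool pointing down it reaches from about 0.2 to 0.875 m from the base axis. Payload 3.4 kg.
Tool frame: the origin (TCP) lies midway between the tips of the shut fingers; the grasp point (between the pads) lies 19 mm behind it; z points along the fingers, y is the line along which they close (so a half turn about z gives the same grasp; the last joint's range is limited). The gripper opens to 94 mm and grips with 3 to 60 N. Pads are 16 mm wide; open, the fingers measure 119 mm over their backs; the gripper's body (75 mm by 177 mm) begins 78 mm behind the grasp point.
Start: joints at [-81.818, 15.808, 86.224, -0, 77.962, -6.933], TCP at [0.15, -0.555, 0.205] pointing down, gripper open.
Joint ranges: [-165.64, 165.64], [-43.16, 119.46], [12.63, 154.43], [-67.54, 247.53], [6.08, 155.33], [-154.97, 154.97]. Speed limits (degrees/s): [147.25, 147.25, 180, 180, 180, 180].

### API

Orientations are given as a 3x3 rotation matrix whose columns are the frame's x, y, z axes.
In Python, from workcell import ctrl gives the robot as it stands. Calls block until the motion is done:
- ctrl.movep(position, orientation): joint-space move of the TCP to a pose.
- ctrl.move_l(position, rate=0.15, ori=None, max_force=None): straight line of the TCP; ori=None keeps the orientation; rate is the mean speed in m/s. With max_force (N) it stops when the force on the tool has changed by that much, and returns True; else False.
- ctrl.goto_joints(angles): joint-space move.
- ctrl.open_gripper() and ctrl.grab(effort=None): open the fingers fully, or close them until they stop; effort is the grip in N (None keeps the last).
- ctrl.hold(seconds).
- ctrl.inverse_kinematics(position, orientation): joint angles nearest the present ones, or None.
- ctrl.state(): the state.
- ctrl.camera(name): name is "scene" or "top" or "wrist"; returns a dict with "image" (400x640x3 uint8, red, green, blue), "depth" (400x640 float32, m along the optical axis (not along the pixel's ray), 0 where there is no reading), "intrinsics" (3x3 intrinsics, pixels), "T" (4x4, takes a point from camera to world coordinates). Camera axes: x right, y down, z forward; pixel columns grow to the right and rows downward; lengths in m; the calibration is good to about 2 mm. A picture is of the moment at which its call begins.
A pose or a line that the arm cannot do raises ctrl.Unreachable and nothing moves.
- ctrl.job_done(): hands the job in; it is judged then, once.
The state is a dict: "time": time; "joint_pos": joint angles; "joint_velocities": joint speeds; "effort": joint torques, N m; "tool_pos": TCP position; "tcp_rot": TCP orientation; "contact_force": force on the tool from outside, world axes, zero at the start; "wrist_torque": the same for the moment, N m; "gripper_width": finger opening in m; "grasp_force": force on a finger pad.
Only numpy, scipy, OpenCV 4.12 (cv2) and the standard library are available. Lean on these libraries where they do the work, as an engineer would, in place of code of your own. Each camera call takes 0.05 s, during which the arm holds its last target. There are 200 camera calls.

## Working session

There is one attempt and no reset: what is moved stays moved. The work goes in short steps, each a Python script; the robot and the scene stay as the last script left them, time stands still between calls to the robot, and variables do not carry over. Pictures are saved under pics/ and viewed, at most 10 in all, crops included, and the job is handed in when it is done.

```bash
ls; mkdir -p pics; python3 - <<'E'
from workcell import ctrl
import cv2,numpy as np
for n in("scene","top"):
    c=ctrl.camera(n);np.savez(f"pics/{n}.npz",**c)
    cv2.imwrite(f"pics/{n}0.png",c["image"][...,::-1]);print(c["intrinsics"],c["T"].round(3))
print(ctrl.state())
E
```

```text
pics
[[390.34116703   0.         324.0584219 ]
 [  0.         390.34116703 194.96633277]
 [  0.           0.           1.        ]] [[ 0.061  0.616 -0.785  1.349]
 [ 0.998 -0.025  0.058 -0.08 ]
 [ 0.016 -0.787 -0.617  0.731]
 [ 0.     0.     0.     1.   ]]
[[424.6975449    0.         320.95498384]
 [  0.         424.6975449  192.16477185]
 [  0.           0.           1.        ]] [[-0.019 -0.984  0.175  0.359]
 [-1.     0.018 -0.007  0.005]
 [ 0.004 -0.175 -0.985  1.174]
 [ 0.     0.     0.     1.   ]]
{'time': 0.1, 'joint_pos': array([-8.18164808e+01,  1.58412401e+01,  8.62856531e+01, -1.52056606e-03,
        7.79629987e+01, -6.93095996e+00]), 'joint_velocities': array([-0.0193662 , -0.05420523, -0.1808981 ,  0.10742951, -0.07202755,
        0.06179401]), 'effort': array([ 1.15763174e-03, -4.05456555e+01, -2.37779403e+01,  7.04125618e-02,
        2.98806292e-02, -4.88511819e-05]), 'tool_pos': array([ 0.14986119, -0.55460849,  0.2047348 ]), 'tcp_rot': array([[ 9.65405340e-01,  2.60753652e-01, -2.49016084e-04],
       [ 2.60753720e-01, -9.65404111e-01,  1.54923764e-03],
       [ 1.63568222e-04, -1.56057416e-03, -9.99998769e-01]]), 'contact_force': array([ 0.76771176,  0.22047857, -0.53831061]), 'wrist_torque': array([ 3.00734506e-02, -1.89030257e-02, -9.98916826e-05]), 'grasp_force': 0.0, 'gripper_width': 0.09405114307670258}
```

View pics/top0.png

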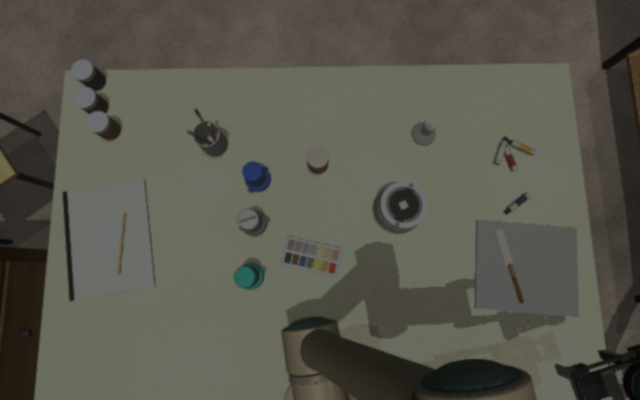

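View pics/scene0.png

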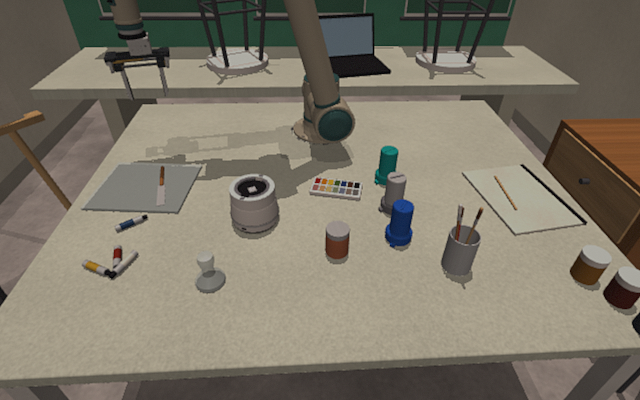

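Candidates for the cup, in the top view: a steel one at (250,220) with a grey bar, a blue one at (256,177), and a turquoise one at (248,276). I choose the steel one. The mill is at (402,205), with the jar at (318,160), muller at (424,132), brush pot at (207,135) and paint box at (312,255). Next I measure the cup and mill in both views and crop in on the choice.

```bash
cat > h.py <<'E'
import numpy as np,cv2
def cloud(c):
    d=c["depth"];v,u=np.mgrid[:400,:640];K=c["intrinsics"]
    p=np.stack([(u-K[0,2])/K[0,0]*d,(v-K[1,2])/K[1,1]*d,d],-1)
    p=p@c["T"][:3,:3].T+c["T"][:3,3]; p[d==0]=np.nan
    return p
def pix(c,p):
    q=np.linalg.inv(c["T"])@np.append(p,1);q=c["intrinsics"]@q[:3];return q[:2]/q[2]
E
python3 - <<'E'
from h import *
for n in("top","scene"):
    c=dict(np.load(f"pics/{n}.npz"));P=cloud(c)
    for nm,uv in (("cup",{"top":(250,220),"scene":(396,185)}),("mill",{"top":(402,205),"scene":(253,195)}),("blue",{"top":(256,177),"scene":(401,215)}),("turq",{"top":(248,276),"scene":(388,160)})):
        u,v=uv[n];r=35 if nm=="mill" else 16
        w=P[v-r:v+r,u-r:u+r].reshape(-1,3);w=w[w[:,2]>.03]
        zt=np.nanpercentile(w[:,2],97);t=w[w[:,2]>zt-.008]
        print(n,nm,"zt",zt.round(4),"mid",((t.max(0)+t.min(0))/2).round(4),"ext",np.ptp(t,axis=0).round(3),len(t))
c=dict(np.load("pics/top.npz"));i=c["image"]
a=cv2.resize(i[190:250,220:280],(400,400),interpolation=2);b=cv2.resize(i[175:235,372:432],(400,400),interpolation=2)
cv2.imwrite("pics/crop1.png",np.clip(np.hstack([a,b])[...,::-1]*1.6,0,255))
E
```

```text
top cup zt 0.1147 mid [0.4835 0.1833 0.1121] ext [0.051 0.053 0.011] 340
top mill zt 0.1143 mid [ 0.5126 -0.2108  0.1119] ext [0.118 0.118 0.011] 955
top blue zt 0.1147 mid [0.6057 0.1729 0.1117] ext [0.051 0.052 0.01 ] 314
top turq zt 0.1141 mid [0.3414 0.1912 0.1121] ext [0.051 0.052 0.012] 366
scene cup zt 0.113 mid [0.5248 0.1839 0.1102] ext [0.133 0.051 0.01 ] 215
scene mill zt 0.1127 mid [ 0.5148 -0.2101  0.1096] ext [0.125 0.117 0.01 ] 676
scene blue zt 0.1133 mid [0.6103 0.1744 0.1102] ext [0.052 0.052 0.009] 249
scene turq zt 0.1132 mid [0.4002 0.1886 0.1102] ext [0.167 0.055 0.01 ] 212[ WARN:0@0.219] global loadsave.cpp:1063 imwrite_ Unsupported depth image for selected encoder is fallbacked to CV_8U.
```

View pics/crop1.png

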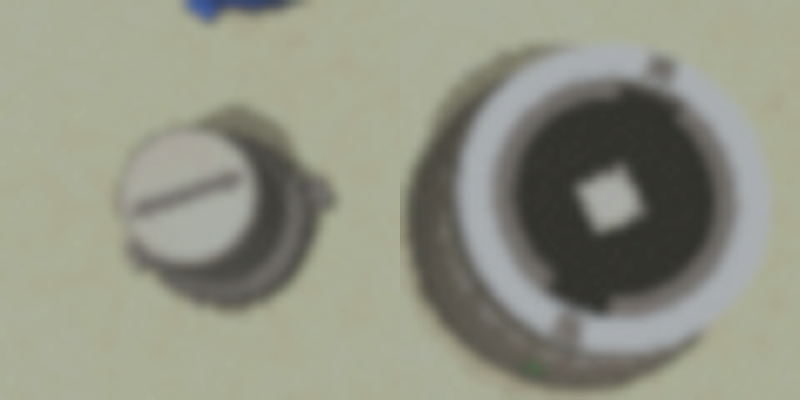

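The crop confirms the steel cup: the bar runs (135,213)–(240,178) and its lugs show. The mill's index marks are at (660,68) and (568,328). Now a close wrist view of each.

```bash
cat >> h.py <<'E'
def R(yaw):  # tool down, tool y axis at world angle yaw (deg)
    a=np.radians(yaw);y=np.array([np.cos(a),np.sin(a),0]);z=np.array([0,0,-1.]);return np.stack([np.cross(y,z),y,z],1)
E
python3 - <<'E'
from workcell import ctrl
from h import *
s=ctrl.state();c=ctrl.camera("wrist")
T=np.eye(4);T[:3,:3]=s["tcp_rot"];T[:3,3]=s["tool_pos"]
X=np.linalg.inv(T)@c["T"];print(X.round(3))
ims=[]
for n,p in(("mill",[.5135,-.2105]),("cup",[.485,.184])):
    for yaw in (-90,90):
        r=R(yaw);t=np.array([*p,.30]);t[:2]-=(r@X[:3,3])[:2]+ (r@X[:3,2])[:2]*0.25
        q=ctrl.inverse_kinematics(t,r);print(n,yaw,t.round(3),q)
        if q is not None and abs(q[5])<100:break
    ctrl.movep(t,r);ctrl.hold(.2);c=ctrl.camera("wrist");np.savez(f"pics/w{n}.npz",**c);ims.append(cv2.resize(c["image"],(640,400))[:,120:520])
print(ctrl.state()["time"])
cv2.imwrite("pics/w1.png",np.clip(np.hstack(ims)[...,::-1]*1.5,0,255).astype(np.uint8))
E
```

```text
[[-0.    -0.96  -0.279  0.081]
 [ 1.     0.    -0.001 -0.   ]
 [ 0.001 -0.279  0.96  -0.179]
 [ 0.     0.     0.     1.   ]]
mill -90 [ 0.502 -0.211  0.3  ] [-3.01038728e+01  1.09583219e+01  7.96248512e+01 -2.54444375e-14
  8.94168269e+01  5.98961272e+01]
cup -90 [0.474 0.184 0.3  ] [ 1.33374147e+01  7.63690298e+00  8.37507087e+01 -2.54444375e-14
  8.86123883e+01  1.03337415e+02]
cup 90 [0.496 0.184 0.3  ] [ 1.28476133e+01  9.59089617e+00  8.13577265e+01 -2.54444375e-14
  8.90513774e+01 -7.71523867e+01]
4.525
```

View pics/w1.png

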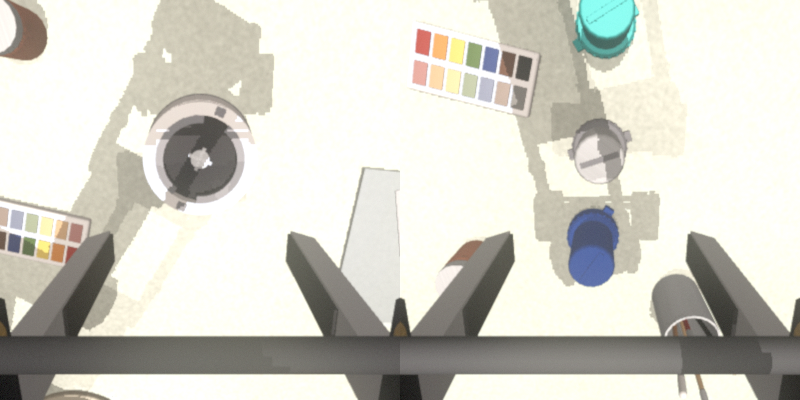

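The wrist view shows the mill at crop (200,158), with index marks at (220,112) and (181,206). The cup top is at crop (600,158), with its bar running (581,165)–(620,152). Next I compute accurate centres and angles.

```bash
python3 - <<'E'
from h import *
K=lambda n:dict(np.load(f"pics/w{n}.npz"))
def ray(c,uv,z):
    k=c["intrinsics"];uv=np.atleast_2d(uv);d=np.c_[(uv[:,0]-k[0,2])/k[0,0],(uv[:,1]-k[1,2])/k[1,1],np.ones(len(uv))]@c["T"][:3,:3].T
    o=c["T"][:3,3];return (o+d*((z-o[2])/d[:,2])[:,None])[:,:2]
v,u=np.mgrid[:400,:640]
for n,cen,rad in(("cup",(.485,.184),.027),("mill",(.5135,-.2105),.066)):
    c=K(n);P=cloud(c);near=np.hypot(P[...,0]-cen[0],P[...,1]-cen[1])<rad+.015
    top=near&(P[...,2]>.105)&(P[...,2]<.12);print(n,"ztop",np.nanmedian(P[...,2][top]).round(4),top.sum())
    m=top.astype(np.uint8);ct=max(cv2.findContours(m,0,1)[0],key=cv2.contourArea)
    w=ray(c,ct[:,0].astype(float),.112).astype(np.float32)
    (x,y),r=cv2.minEnclosingCircle(w);f=cv2.fitEllipse(w);print(" outer",x,y,r,f)
    g=c["image"].mean(-1)
    W=ray(c,np.c_[u.ravel(),v.ravel()],.112).reshape(400,640,2);rr=np.hypot(W[...,0]-f[0][0],W[...,1]-f[0][1])
    if n=="cup":
        s=rr<.024;q=np.median(g[s]);k=s&(g<q-30);print(q,g[s].min(),k.sum())
        (cx,cy),wh,_=cv2.minAreaRect(W[k].astype(np.float32));print(" bar",cx,cy,wh)
        l=cv2.fitLine(W[k].astype(np.float32),cv2.DIST_HUBER,0,.001,.001).ravel();print(" ang",np.degrees(np.arctan2(l[1],l[0])),l[2:])
    else:
        # inner edge of the lips at the top plane and the marks
        for mu,mv in((340,112),(301,206)):
            s=(abs(u-mu)<9)&(abs(v-mv)<9)&top;t=np.percentile(g[s],15);t=(g[s].min()+np.median(g[s]))/2;k=s&(g<t);a=W[k].mean(0);print(" mark",a,rr[k].mean(),k.sum(),np.c_[u[k],v[k]].mean(0),np.degrees(np.arctan2(*(a-f[0])[::-1])))
E
```

```text
cup ztop 0.1122 2005
 outer 0.4827500879764557 0.1831660121679306 0.026699740439653397 ((0.4826613664627075, 0.18328262865543365), (0.05178206041455269, 0.052069373428821564), 101.8255844116211)
136.66666666666666 79.66666666666667 224
 bar 0.47729799151420593 0.19544491171836853 (0.042418431490659714, 0.01863173395395279)
 ang 12.166012 [0.4768122 0.1949202]
mill ztop 0.1122 5783
 outer 0.5131406188011169 -0.21050842106342316 0.05965334177017212 ((0.5131639838218689, -0.2106323093175888), (0.11791841685771942, 0.1181790754199028), 76.72032928466797)
 mark [ 0.56286088 -0.2313594 ] 0.053914231334043515 80 [339.9625 111.6875] -22.639553447545794
 mark [ 0.46653256 -0.19029537] 0.050937150025621665 46 [300.52173913 203.52173913] 156.43698017786247
```

```bash
python3 - <<'E'
from h import *
o=[]
for n,cen,sp in(("cup",(.4827,.1833),.08),("mill",(.5132,-.2106),.14)):
    c=dict(np.load(f"pics/w{n}.npz"));N=400
    d=np.array([[-1,-1],[1,-1],[1,1],[-1,1]])*sp/2   # image right=+x, up=+y
    src=np.float32([pix(c,[cen[0]+a,cen[1]+b,.112]) for a,b in d]);dst=np.float32([[(a/sp+.5)*N,(.5-b/sp)*N] for a,b in d])
    w=cv2.warpPerspective(c["image"],cv2.getPerspectiveTransform(src,dst),(N,N),flags=cv2.INTER_CUBIC)
    w=np.clip(w*1.3,0,255).astype(np.uint8)
    if n=="mill":
        for a in(-22.8,157.2):
            p=np.radians(a);cv2.line(w,(200,200),(int(200+190*np.cos(p)),int(200-190*np.sin(p))),(255,0,0),1)
            for k in(-17,17):
                p=np.radians(a+k);cv2.line(w,(int(200+90*np.cos(p)),int(200-90*np.sin(p))),(int(200+140*np.cos(p)),int(200-140*np.sin(p))),(0,255,0),1)
    o.append(w)
cv2.imwrite("pics/r1.png",np.hstack(o)[...,::-1])
E
```

```text
(no output)
```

View pics/r1.png

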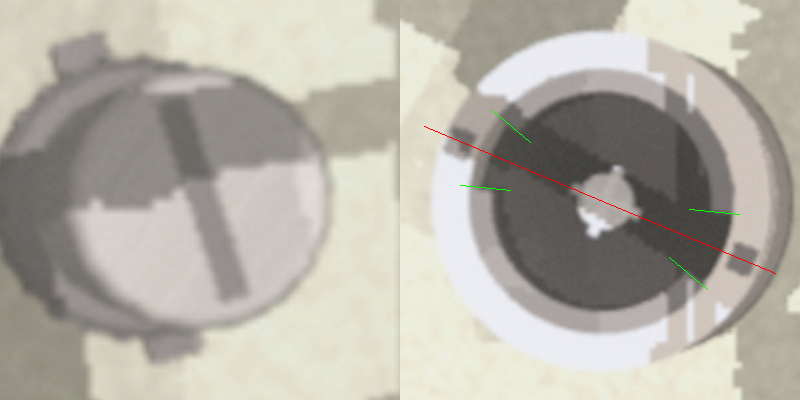

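The bar runs at −72.5° (lugs agree), and the mill slots lie at −22.1° from the marks. The lip gaps in the top crop agree. I'll grasp at yaw −60° and insert at −9.6°, leaving room to turn to about −100°.

```bash
python3 - <<'E'
from workcell import ctrl
from h import *
C=[.4831,.1833];M=[.5129,-.2107]
ctrl.movep([*C,.16],R(-60));ctrl.move_l([*C,.056],rate=.12)
ctrl.grab(50);s=ctrl.state();print(s["tool_pos"],s["gripper_width"],s["grasp_force"],s["joint_pos"])
ctrl.move_l([*C,.24],rate=.2)
ctrl.movep([*M,.22],R(-9.6));ctrl.move_l([*M,.185],rate=.1);ctrl.hold(.3)
s=ctrl.state();print(s["time"],s["tool_pos"],s["gripper_width"],s["contact_force"],s["joint_pos"])
o=[]
for n in("wrist","top"):
    c=ctrl.camera(n);np.savez(f"pics/i{n}.npz",**c);im=c["image"]
    if n=="top":im=cv2.resize(im[155:230,350:450],(640,480))
    else: im=im[:,100:540]
    cv2.imwrite(f"pics/i{n}.png",np.clip(im[...,::-1]*1.5,0,255).astype(np.uint8))
E
```

```text
[0.48323771 0.18320956 0.05608347] 0.05339421785963107 50.00018553346308 [ 1.30528869e+01  1.84066548e+01  1.06015514e+02 -1.13210059e-02
  5.55666406e+01  7.30593209e+01]
11.8167 [ 0.51324952 -0.21089612  0.18563709] 0.052815101471523386 [ 0.33912039  0.95841171 -4.77119948] [-2.95225171e+01  1.47208721e+01  9.06499550e+01 -3.23251897e-04
  7.45569747e+01 -1.99207343e+01]
```

View pics/iwrist.png

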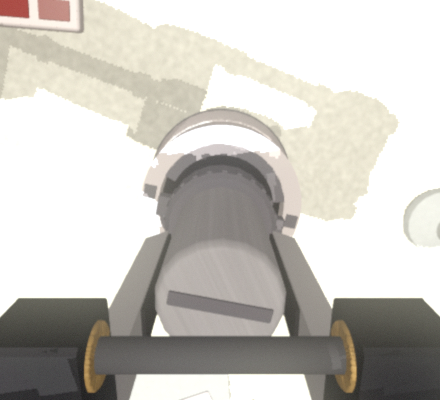

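The held cup is over the well, with its bar (168,298)–(272,316) and the mill marks at (150,190) and (291,220). I check both angles numerically.

```bash
python3 - <<'E'
from h import *
c=dict(np.load("pics/iwrist.npz"));k=c["intrinsics"]
def ray(u,v,z):
    d=c["T"][:3,:3]@[(u-k[0,2])/k[0,0],(v-k[1,2])/k[1,1],1];o=c["T"][:3,3];return (o+d*((z-o[2])/d[2]))[:2]
for a,b,z in(((268,298),(372,316),.241),((250,190),(391,220),.112)):
    p,q=ray(*a,z),ray(*b,z);print(p,q,"mid",(p+q)/2,"ang",np.degrees(np.arctan2(*(q-p)[::-1])))
P=cloud(c);print(np.nanmedian(P[290:330,300:340,2]))
E
```

```text
[ 0.49306122 -0.2038656 ] [ 0.53237737 -0.21886565] mid [ 0.51271929 -0.21136563] ang -20.883050037543068
[ 0.46434641 -0.19031924] [ 0.56362606 -0.23089303] mid [ 0.51398624 -0.21060614] ang -22.228941603358603
0.241987131499729
```

View pics/itop.png

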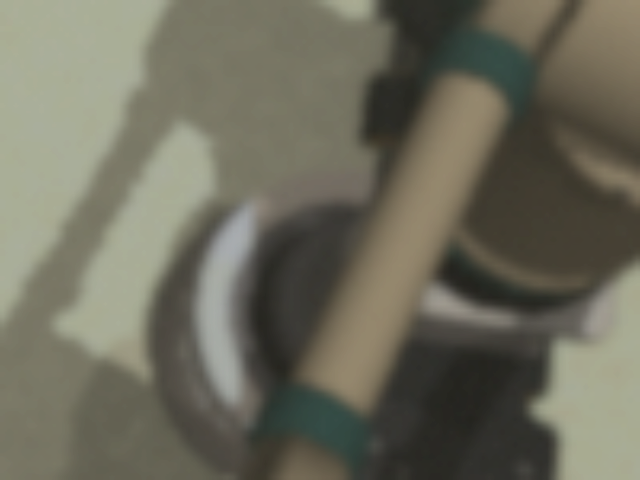

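The top view at hand-over is blocked by the arm. The wrist view gives a 1 mm offset and about 1° of yaw, so I correct those and insert with a force guard.

```bash
python3 - <<'E'
from workcell import ctrl
from h import *
M=[.5136,-.2104];r=R(-10.6)
def show(t):
    s=ctrl.state();print(t,round(s["time"],2),s["tool_pos"].round(4),s["contact_force"].round(1),s["wrist_torque"].round(2),s["joint_pos"][5].round(1),round(s["gripper_width"],4))
ctrl.move_l([*M,.175],rate=.05,ori=r);show("above")
hit=ctrl.move_l([*M,.159],rate=.03,max_force=6);show(hit)
if ctrl.state()["tool_pos"][2]<.1625:
    hit=ctrl.move_l([*M,.1495],rate=.02,max_force=22);show(hit)
E
```

```text
above 12.27 [ 0.5132 -0.2101  0.1743] [-0.4  0.1 -4.7] [-0.09 -0.09 -0.02] -18.9 0.0533
False 12.95 [ 0.5136 -0.2104  0.159 ] [-0.4 -0.5 -4.4] [-0.09 -0.08 -0.  ] -18.9 0.0531
False 13.57 [ 0.514  -0.2106  0.1511] [-2.2  1.   6.5] [ 0.16  0.43 -0.04] -18.9 0.0529
```

It is in and 6 mm down, with the spring at about 11 N. Now push to the stop, then turn.

```bash
python3 - <<'E'
from workcell import ctrl
from h import *
M=[.5136,-.2104]
def show(t):
    s=ctrl.state();print(t,round(s["time"],2),s["tool_pos"].round(4),s["contact_force"].round(1),s["wrist_torque"].round(2),s["joint_pos"][5].round(1),round(s["gripper_width"],4));return s
for z in(.148,.147,.146,.145):
    ctrl.move_l([*M,z],rate=.02);ctrl.hold(.15);s=show(z)
    if s["contact_force"][2]>14:break
q=ctrl.inverse_kinematics([*M,z],R(-10.6));q0=q[5];print(q)
for d in(30,60,85,90):
    q[5]=q0+d;ctrl.goto_joints(q);ctrl.hold(.1);show(d)
E
```

```text
0.148 13.97 [ 0.5141 -0.2107  0.1499] [-1.9  2.   8.4] [ 0.24  0.42 -0.01] -18.9 0.0534
0.147 14.38 [ 0.5141 -0.2107  0.149 ] [-1.   0.8  8.8] [0.23 0.46 0.03] -18.9 0.0531
0.146 14.78 [ 0.5141 -0.2107  0.1489] [-2.4  1.2 13. ] [0.36 0.76 0.  ] -18.9 0.0532
0.145 15.18 [ 0.5141 -0.2107  0.1489] [-4.2  2.  18.7] [ 0.5   1.11 -0.04] -18.9 0.0532
[-2.94598461e+01  1.64343851e+01  9.42793223e+01 -2.54444375e-14
  6.92862925e+01 -1.88598461e+01]
30 15.84 [ 0.515  -0.2119  0.1489] [-3.2 -0.4 16.2] [0.12 0.78 0.17] 11.1 0.0533
60 16.51 [ 0.5146 -0.2124  0.1489] [-3.1 -0.2 15.7] [-0.04  0.96  0.3 ] 41.1 0.0531
85 17.11 [ 0.5141 -0.2125  0.1489] [-4.8 -1.8 16.3] [-0.13  1.17  0.27] 66.1 0.0531
90 17.46 [ 0.514  -0.2125  0.1489] [-4.5 -1.6 17.5] [-0.1   1.22  0.28] 71.1 0.0532
```

```bash
python3 - <<'E'
from workcell import ctrl
from h import *
q=ctrl.inverse_kinematics([.5136,-.2104,.145],R(-100.6));print(q[5]);q0=q[5]-90
for d in range(92,112,2):
    q[5]=q0+d;ctrl.goto_joints(q);ctrl.hold(.15)
    s=ctrl.state();print(d,round(s["time"],2),s["tool_pos"].round(4),s["contact_force"].round(1),s["wrist_torque"].round(2),s["joint_pos"][5].round(1))
    if s["wrist_torque"][2]>.9:break
c=ctrl.camera("wrist");cv2.imwrite("pics/f.png",np.clip(c["image"][:,100:540,::-1]*1.5,0,255).astype(np.uint8));np.savez("pics/f.npz",**c)
E
```

```text
71.14015392484976
92 17.86 [ 0.514  -0.2125  0.1489] [-4.6 -1.8 17.5] [-0.07  1.21  0.28] 73.1
94 18.26 [ 0.5139 -0.2125  0.1489] [-4.5 -1.7 16.6] [-0.09  1.23  0.32] 75.1
96 18.66 [ 0.5135 -0.2121  0.1489] [-6.5 -0.9 17.3] [0.03 1.41 0.32] 77.1
98 19.06 [ 0.5134 -0.2119  0.1489] [-6.6  0.1 17.7] [0.12 1.41 0.95] 79.0
```

View pics/f.png

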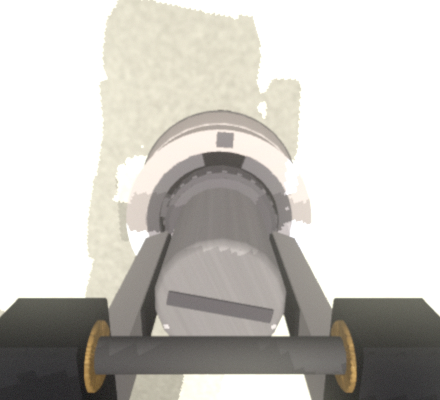

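The bar still sits at (168,298)–(272,316) in the hand, so the cup has not slipped, and it is now across the mark and slot at (225,140). The torque jumped at 98°, so the stop is reached. I do a short hold check, then hand in.

```bash
python3 - <<'E'
from workcell import ctrl
ctrl.hold(.8);s=ctrl.state();print(s["time"],s["tool_pos"],s["contact_force"],s["wrist_torque"],s["grasp_force"])
if s["wrist_torque"][2]>.5: print(ctrl.job_done())
E
```

```text
19.9083 [ 0.51338844 -0.21195159  0.14890082] [-5.81364908  0.32434561 19.14161207] [0.07333078 1.45335543 0.95020614] 50.0051949286717
the job is handed in; nothing more can be done
None
```

The steel cup is in the mill, pushed fully down and turned clockwise to its stop, and the arm is still gripping and holding it turned; I handed the job in at about 20 s.

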